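Flip the stock tags in the woodshop

ROBOT

A 6-joint arm with a two-finger parallel gripper is mounted at the origin on the work surface. World frame = base frame: x ahead of the robot, y to its left, z up, the work surface at z = 0. Lengths are in m, angles in rad, forces in N, time in s.
With the tool pointing down it reaches from about 0.35 to 0.775 m from the base axis. Payload 7.3 kg.
Tool frame: the origin (TCP) lies at the very end of the fingers, on their centre line; the grasp point (between the pads) lies 19 mm behind it; z points along the fingers, y is the line along which they close (so a half turn about z gives the same grasp; the last joint's range is limited). The gripper opens to 92 mm and grips with 3 to 60 N. Pads are 19 mm wide; open, the fingers measure 130 mm over their backs; the gripper's body (75 mm by 190 mm) begins 47 mm behind the grasp point.
Start: joints at [1.095, 0.342, 1.524, -0, 1.275, -0.146], TCP at [0.17, 0.497, 0.227] pointing down, gripper open.
Joint ranges: [-2.53, 2.53], [-0.77, 2.02], [0.04, 2.7], [-1, 4.14], [0.28, 2.66], [-3.11, 3.11]. Speed limits (rad/s): [2.57, 2.57, 3.14, 3.14, 3.14, 3.14].

INTERFACE

Orientations are given as a rotation vector (axis times angle).
In Python, from rig import readout, vision, job gives the robot as it stands.
- The arm moves only by the tool apply_moves, never from a script. Its argument "commands" is a list that holds one entry, the list of rows, each a list of 7 numbers: the opening in per cent of the stroke, from 0 (shut) to 100 (fully open), then the shift along the tool's x, y, z in mm, then the turn, a rotation vector about the tool's x, y, z in rad. In form: [[[hand, x, y, z, wx, wy, wz], ...]]. A call has exactly 5 rows; each row is the pose to reach, as a shift and turn from the pose commanded when the call began, along the tool's axes at that moment; what a row does not reach only later rows make up. A row lasts 1/10 s, in which the tool goes at most 50 mm and 8.59 degrees, less where a joint would pass 70% of its speed; a pose out of reach is approached as far as the arm can. A call with a gripper value outside its range is refused whole. The fingers move at their own pace and stop on an object; "force" is the grip in N (left out, the last holds). Time passes only in rows, so rows that repeat a pose let the fingers close, or fill a call up. It gives the time, the measured TCP pose, the force, the opening and the grip force at its end, in the units of the state.
- readout.sense(): the state, without advancing time (a new reading comes with each control period).
- vision.grab_frame(name): name is "scene" or "top"; returns the picture (400x640x3 uint8, red, green, blue); there is no depth.
- vision.camera_model(name): a dict with "camera_matrix" (3x3 intrinsics, pixels), "k1" (the pictures are not rectified: a ray, as slopes to the right and down, at radius r is drawn at 1 + k1 r^2 times it, then the intrinsics apply), "world_from_camera" (4x4, takes a point from camera to world coordinates). Camera axes: x right, y down, z forward; pixel columns grow to the right and rows downward; lengths in m; the calibration is good to about 2 mm. A picture is of the moment at which its call begins. camera_model takes no time and is no camera call.
- job.sign_off(): hands the job in; it is judged then, once.
The state is a dict: "clock": time; "joints": joint angles; "dq": joint speeds; "effort": joint torques, N m; "ee_pos": TCP position; "tcp_rot": TCP orientation; "wrist_force": force on the tool from outside, world axes, zero at the start; "torque": the same for the moment, N m; "grip_width": opening from 0.0 (shut) to 1.0 (fully open); "grip_force": force on a finger pad.
Only numpy, scipy, OpenCV 4.12 (cv2) and the standard library are available. Lean on these libraries where they do the work, as an engineer would, in place of code of your own. Each camera call takes 0.05 s, during which the arm holds its last target. There are 200 camera calls.

TASK

On the stock board in front of the robot, flip the hinged wooden tags so that each bin heaped full, and only those, shows the round-disc face of the tag in front of it (tag leaning towards its bin), while each bin that is empty or nearly empty shows the bar face (tag leaning away from its bin). Push the tags over gently with the fingertips, without pinching them, let each come to rest against its stop, and leave the loose things around them where they stand.

Things in the scene. Friction and masses are not known exactly. Their poses are not given: they have to be found in the camera images.
- bin_dowels: bin FULL of wooden dowels, heaped above its rim (heap reaches 92 mm above the board). Fixed open wooden box 110 mm deep (x), 85 wide (y), 55 high, one of four in a row, 100 mm apart, on a fixed plywood board (310 mm deep, 420 along the row, 12 thick); origin under its centre, on the board's top; its x points away from the tag row, which stands on the board nearer the robot
- bin_dowels_tag (a point): point on the board's top, 170 mm in front of the centre of bin_dowels, where the stand of the tag belonging to this bin is (within 10 mm); the bin's front wall is 115 mm from this point
- bin_balls: bin FULL of wooden balls, heaped above its rim (heap reaches 99 mm above the board). Fixed open wooden box 110 mm deep (x), 85 wide (y), 55 high, one of four in a row, 100 mm apart, on a fixed plywood board (310 mm deep, 420 along the row, 12 thick); origin under its centre, on the board's top; its x points away from the tag row, which stands on the board nearer the robot
- bin_balls_tag (a point): point on the board's top, 170 mm in front of the centre of bin_balls, where the stand of the tag belonging to this bin is (within 10 mm); the bin's front wall is 115 mm from this point
- bin_blocks: bin with only two small wooden blocks left on its floor: NOT full. Fixed open wooden box 110 mm deep (x), 85 wide (y), 55 high, one of four in a row, 100 mm apart, on a fixed plywood board (310 mm deep, 420 along the row, 12 thick); origin under its centre, on the board's top; its x points away from the tag row, which stands on the board nearer the robot
- bin_blocks_tag (a point): point on the board's top, 170 mm in front of the centre of bin_blocks, where the stand of the tag belonging to this bin is (within 10 mm); the bin's front wall is 115 mm from this point
- bin_empty: EMPTY bin: NOT full. Fixed open wooden box 110 mm deep (x), 85 wide (y), 55 high, one of four in a row, 100 mm apart, on a fixed plywood board (310 mm deep, 420 along the row, 12 thick); origin under its centre, on the board's top; its x points away from the tag row, which stands on the board nearer the robot
- bin_empty_tag (a point): point on the board's top, 170 mm in front of the centre of bin_empty, where the stand of the tag belonging to this bin is (within 10 mm); the bin's front wall is 115 mm from this point
- stand1: fixed wooden stand of tag1, in front of any one of the bins: foot 34 x 56 mm, 38 mm high, four short steel stop pins rise to 53 mm, 21 mm off its middle. Origin under its centre, on the board's top (12 mm above the bench); x points to its bin, y along the hinge, which is 45 mm above the origin. At a stop the tag's free edge is 33 mm out and 52 mm up from the hinge: a fingertip fits in under it
- tag1 (a joint): angle (rad) of the flap on stand1: wood, 50 g, 56 mm wide, 8 thick, 61 long from its free hinge. 0 = upright; +0.5 = at its stop leaning to the bin, disc face up; -0.5 = at its stop leaning to the robot, bar face up. No spring: it falls to a stop on the side of upright where it is left. Its face to the robot when upright has a flat dark disc (32 mm), the other a flat dark bar (42 x 9 mm)
- stand2: fixed wooden stand of tag2, in front of any one of the bins: foot 34 x 56 mm, 38 mm high, four short steel stop pins rise to 53 mm, 21 mm off its middle. Origin under its centre, on the board's top (12 mm above the bench); x points to its bin, y along the hinge, which is 45 mm above the origin. At a stop the tag's free edge is 33 mm out and 52 mm up from the hinge: a fingertip fits in under it
- tag2 (a joint): angle (rad) of the flap on stand2: wood, 50 g, 56 mm wide, 8 thick, 61 long from its free hinge. 0 = upright; +0.5 = at its stop leaning to the bin, disc face up; -0.5 = at its stop leaning to the robot, bar face up. No spring: it falls to a stop on the side of upright where it is left. Its face to the robot when upright has a flat dark disc (32 mm), the other a flat dark bar (42 x 9 mm)
- stand3: fixed wooden stand of tag3, in front of any one of the bins: foot 34 x 56 mm, 38 mm high, four short steel stop pins rise to 53 mm, 21 mm off its middle. Origin under its centre, on the board's top (12 mm above the bench); x points to its bin, y along the hinge, which is 45 mm above the origin. At a stop the tag's free edge is 33 mm out and 52 mm up from the hinge: a fingertip fits in under it
- tag3 (a joint): angle (rad) of the flap on stand3: wood, 50 g, 56 mm wide, 8 thick, 61 long from its free hinge. 0 = upright; +0.5 = at its stop leaning to the bin, disc face up; -0.5 = at its stop leaning to the robot, bar face up. No spring: it falls to a stop on the side of upright where it is left. Its face to the robot when upright has a flat dark disc (32 mm), the other a flat dark bar (42 x 9 mm)
- stand4: fixed wooden stand of tag4, in front of any one of the bins: foot 34 x 56 mm, 38 mm high, four short steel stop pins rise to 53 mm, 21 mm off its middle. Origin under its centre, on the board's top (12 mm above the bench); x points to its bin, y along the hinge, which is 45 mm above the origin. At a stop the tag's free edge is 33 mm out and 52 mm up from the hinge: a fingertip fits in under it
- tag4 (a joint): angle (rad) of the flap on stand4: wood, 50 g, 56 mm wide, 8 thick, 61 long from its free hinge. 0 = upright; +0.5 = at its stop leaning to the bin, disc face up; -0.5 = at its stop leaning to the robot, bar face up. No spring: it falls to a stop on the side of upright where it is left. Its face to the robot when upright has a flat dark disc (32 mm), the other a flat dark bar (42 x 9 mm)
- figure_a: small turned wooden figure, 24 mm foot, 62 mm tall, loose, standing on the board between two tags; origin under its centre
- figure_b: small turned wooden figure, 26 mm foot, 55 mm tall, loose, standing on the board between two tags; origin under its centre
- figure_c: turned wooden figure, 32 mm foot, 85 mm tall, loose on the bench left of the board; origin under its centre
- log: upright branch stub with dark bark, 72 mm across, 75 mm tall, loose on the bench left of the board; origin under its centre
- glue: glue bottle, 52 mm across, 130 mm tall, loose on the bench right of the board; origin under its centre
- cup: white open cup, 76 mm across, 85 mm tall, loose on the bench left of the board; origin under its centre
- mallet: mallet with wooden handle lying on the bench right of the board, 240 mm long, loose
- chisel: wood-handled hand tool lying on the bench to the front left, 200 mm long, loose

How it is judged:
By the outcome, as a careful person would: the job done as asked, in the order asked, and still so for the second after the job is handed in, with the robot touching nothing.
It also fails if it takes over 67 s, if anything falls off the work surface, if the arm or the gripper's body presses on something with over 40 N, if the wrist force passes 120 N, or if a joint passes its speed limit or range.

## Working session

There is one attempt and no reset: what is moved stays moved. The work goes in short steps, Python scripts to look and compute and a tool call to move; the robot and the scene stay as the last step left them, time stands still between calls to the robot, and variables do not carry over. Pictures are saved under pics/ and viewed, at most 10 in all, crops included, and the job is handed in when it is done.

Besides the shell and the picture viewer there is one more tool, called after "Emit:" as name([rows], argument=value, ...), one row to a line, values as JSON. apply_moves: Moves the arm, as the interface text tells. Its arguments: {"type":"object","properties":{"commands":{"type":"array"},"force":{"type":"number"}},"required":["commands"]}

```bash
mkdir -p pics
python3 - <<'E'
from rig import readout, vision
import cv2
for n in("scene","top"):
    cv2.imwrite(f"pics/{n}0.png",vision.grab_frame(n)[:,:,::-1])
    m=vision.camera_model(n);print(n,m)
print(readout.sense())
E
```

```text
scene {'camera_matrix': array([[463.89320618,   0.        , 323.14999901],
       [  0.        , 463.89320618, 203.17537487],
       [  0.        ,   0.        ,   1.        ]]), 'k1': -0.061157628966290525, 'world_from_camera': array([[ 0.06901172,  0.77957077, -0.62250044,  1.27308143],
       [ 0.99758603, -0.05875082,  0.03701957, -0.07748645],
       [-0.00771304, -0.62355253, -0.7817434 ,  1.07640468],
       [ 0.        ,  0.        ,  0.        ,  1.        ]])}
top {'camera_matrix': array([[438.76431135,   0.        , 316.19875227],
       [  0.        , 438.76431135, 199.54998623],
       [  0.        ,   0.        ,   1.        ]]), 'k1': -0.10582631806249371, 'world_from_camera': array([[ 2.24457341e-02, -9.92596697e-01,  1.19364927e-01,
         3.33043713e-01],
       [-9.99748003e-01, -2.22438299e-02,  3.02371707e-03,
        -1.60814672e-02],
       [-3.46198439e-04, -1.19402717e-01, -9.92845845e-01,
         1.34969451e+00],
       [ 0.00000000e+00,  0.00000000e+00,  0.00000000e+00,
         1.00000000e+00]])}
{'clock': 0.1, 'joints': array([ 1.09499065e+00,  3.42649975e-01,  1.52488651e+00, -8.63878226e-06,
        1.27537918e+00, -1.46011406e-01]), 'dq': array([ 0.00125867, -0.00142439, -0.001435  , -0.0006797 , -0.0003087 ,
       -0.00274204]), 'effort': array([ 2.08395744e-03, -4.32007313e+01, -2.44694227e+01,  7.18460698e-02,
        5.26027218e-02, -7.48028037e-05]), 'ee_pos': array([0.1698497 , 0.49640533, 0.22612825]), 'tcp_rot': array([-5.15625995e-01, -3.09858626e+00,  1.98226611e-03]), 'wrist_force': array([0.48235565, 0.46251701, 0.09550058]), 'torque': array([-0.02013859,  0.0267678 ,  0.0351267 ]), 'grip_force': 0.0, 'grip_width': 0.9966459141254383}
```

View pics/scene0.png

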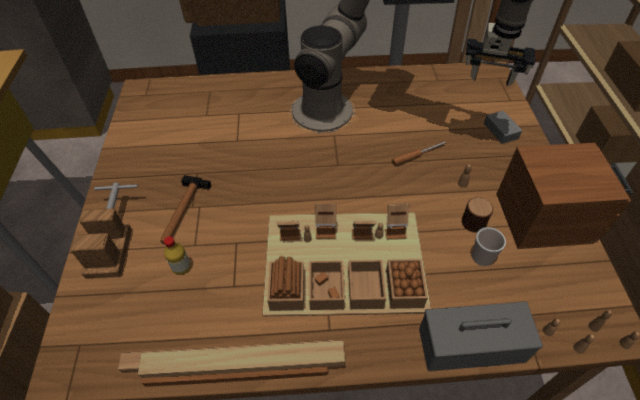

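View pics/top0.png

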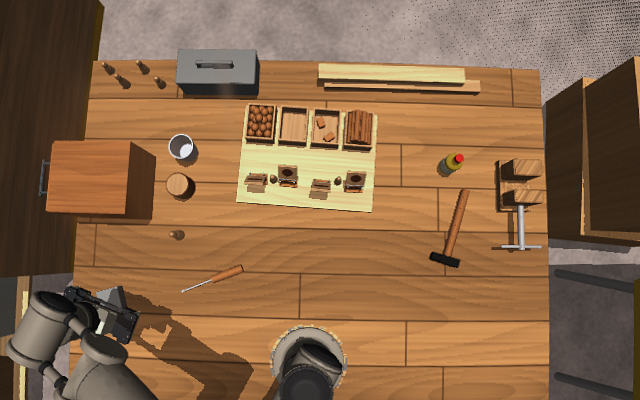

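The scene camera faces the robot. In the top picture the bins run, left to right: balls (260,122), empty (293,125), blocks (325,127), dowels (358,129). The tags are near row 180, at columns 257, 287, 320 and 355. I'll zoom in on them next.

Run:
```python
import cv2,numpy as np
a=cv2.imread("pics/top0.png")[95:215,230:385]; b=cv2.imread("pics/scene0.png")[195:320,255:435]
a=cv2.resize(a,None,fx=5,fy=5,interpolation=cv2.INTER_CUBIC)[:,:775]
b=cv2.resize(b,None,fx=4.4,fy=4.4,interpolation=cv2.INTER_CUBIC)
cv2.imwrite("pics/a.png",a);cv2.imwrite("pics/b.png",b)
```

```text
(no output)
```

View pics/a.png

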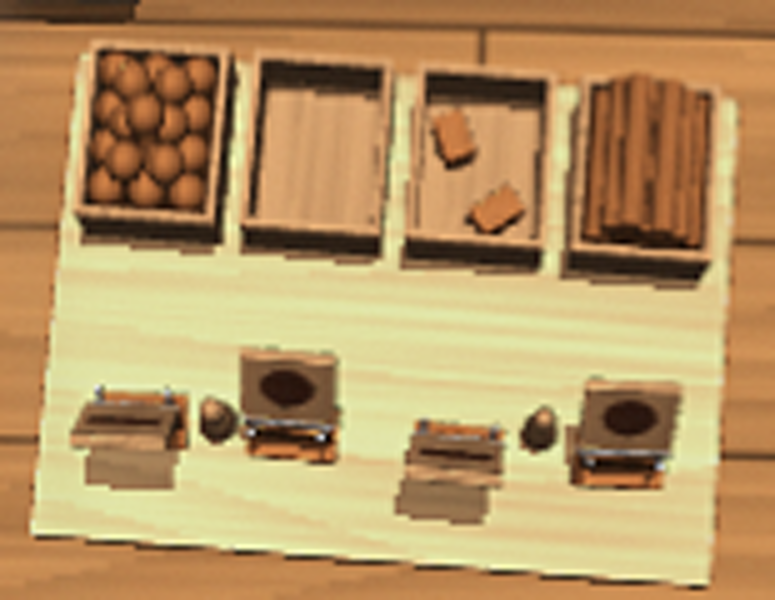

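View pics/b.png

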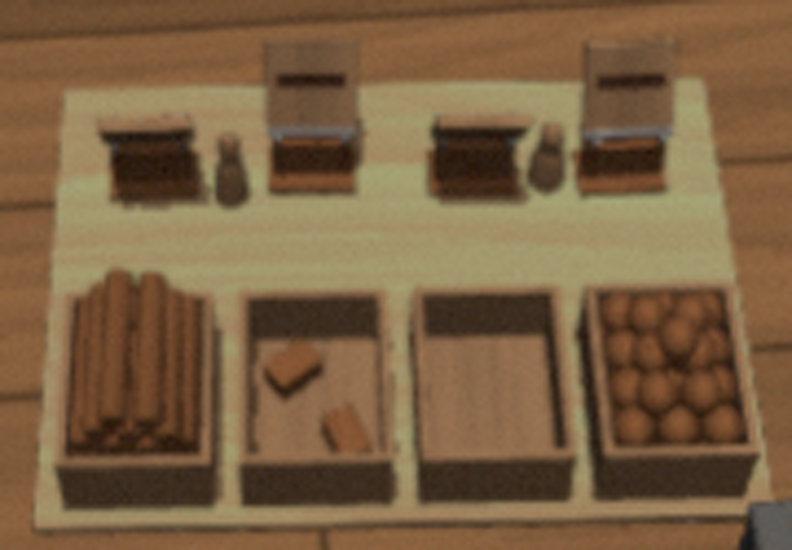

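In the crops, the balls tag (left in the top view) shows its bar and leans towards the robot. The empty-bin tag shows its disc, the blocks tag its bar and the dowels tag its disc. Only the balls and empty tags need flipping. A figure stands between those two, at crop (217,420).

```bash
cat > h.py <<'E'
import numpy as np,cv2
from rig import vision,readout
from scipy.spatial.transform import Rotation as R
def ray(n,uv,z):
    m=vision.camera_model(n);K=m["camera_matrix"];T=m["world_from_camera"]
    p=cv2.undistortPoints(np.array([[uv]],float),K,np.array([m["k1"],0,0,0,0]))[0,0]
    d=T[:3,:3]@[p[0],p[1],1];return T[:3,3]+d*(z-T[2,3])/d[2]
def tool(v): # world vector -> tool mm
    s=readout.sense();return R.from_rotvec(s["tcp_rot"]).inv().apply(v)*1000
E
python3 - <<'E'
from h import *
top=lambda c:(c[0]/5+230-.4,c[1]/5+95-.4); sc=lambda c:(c[0]/4.4+255-.4,c[1]/4.4+195-.4)
P=lambda n,f,c,z:ray(n,f(c),z)
np.set_printoptions(precision=4,suppress=True)
print("board",[P("top",top,c,.012)[:2] for c in((738,98),(710,585),(33,535))])
print("boardS",[P("scene",sc,c,.012)[:2] for c in((64,90),(702,80),(36,513))])
E_={"balls":((72,445),(165,447)),"empty":((240,352),(338,358)),"blocks":((405,475),(502,483)),"dowels":((585,382),(682,384))}
for k,v in E_.items(): 
    a,b=[P("top",top,c,.109) for c in v];print(k,a[:2],b[:2],(a+b)[:2]/2,np.arctan2(*(b-a)[:2]))
S={"balls":((585,42),(674,42)),"blocks":((266,45),(358,45)),"empty":((432,115),(528,117)),"dowels":((100,118),(193,118))}
for k,v in S.items():
    a,b=[P("scene",sc,c,.111) for c in v];print("S",k,a[:2],b[:2],(a+b)[:2]/2)
# bin top rims corners z=.067
print("rims front, top cam",[P("top",top,c,.067)[:2] for c in((78,210),(215,218),(242,225),(385,235),(403,237),(545,247),(567,250),(710,262))])
print("fig",P("top",top,(217,405),.07)[:2])
r=R.from_rotvec(readout.sense()["tcp_rot"]).as_matrix();print(r)
E
```

```text
board [array([ 0.7701, -0.1989]), array([ 0.4605, -0.1827]), array([0.482 , 0.2342])]
boardS [array([ 0.4575, -0.1853]), array([0.4807, 0.2326]), array([ 0.7571, -0.2005])]
balls [0.5237 0.1959] [0.5236 0.1422] [0.5236 0.169 ] -3.1412253295278174
empty [0.5799 0.1011] [0.5776 0.0445] [0.5787 0.0728] -3.100727164522189
blocks [0.5105 0.0043] [ 0.5071 -0.0512] [ 0.5088 -0.0234] -3.0809330416425484
dowels [ 0.5668 -0.0978] [ 0.5669 -0.1536] [ 0.5668 -0.1257] 3.1388484511890433
S balls [0.5205 0.1387] [0.5245 0.1924] [0.5225 0.1655]
S blocks [ 0.5083 -0.0536] [0.5125 0.0018] [ 0.5104 -0.0259]
S empty [0.568  0.0406] [0.5737 0.0966] [0.5708 0.0686]
S dowels [ 0.5556 -0.1541] [ 0.5597 -0.0995] [ 0.5576 -0.1268]
rims front, top cam [array([0.6734, 0.2059]), array([0.6699, 0.123 ]), array([0.6659, 0.1065]), array([0.6615, 0.0205]), array([0.6605, 0.0097]), array([ 0.6563, -0.0755]), array([ 0.6548, -0.0887]), array([ 0.6496, -0.1746])]
fig [0.5554 0.1173]
[[-0.9461  0.3238 -0.0006]
 [ 0.3238  0.9461 -0.0012]
 [ 0.0002 -0.0013 -1.    ]]
```

Emit:
apply_moves([
  [[0,-40,-20,3,0,0,-0.06],[0,-80,-40,5,0,0,-0.12],[0,-120,-60,8,0,0,-0.18],[0,-160,-80,10,0,0,-0.24],[0,-200,-100,13,0,0,-0.275]],
], force=10)

```text
clock: 0.6
ee_pos: [0.3277, 0.3359, 0.2135]
tcp_rot: [-0.082, -3.14, 0.0]
wrist_force: [0.2, 1.7, -0.2]
grip_width: 0.616
grip_force: 0.0
```

Run:
```python
from h import *
s=readout.sense();print(s["clock"],s["ee_pos"],s["grip_width"],R.from_rotvec(s["tcp_rot"]).as_matrix().round(3),tool(np.array([.485,.169,.2])-s["ee_pos"]))
```

```text
0.6 [0.32765484 0.3359069  0.21352953] 0.6161657215428693 [[-0.999  0.052 -0.   ]
 [ 0.052  0.999 -0.   ]
 [ 0.    -0.    -1.   ]] [-165.85507477 -158.45455698   13.51687744]
```

Emit:
apply_moves([
  [[0,-34,-32,3,0,0,0],[0,-68,-64,6,0,0,0],[0,-102,-96,9,0,0,0],[0,-136,-128,12,0,0,0],[0,-166,-158,13,0,0,0]],
])

```text
clock: 1.1
ee_pos: [0.485, 0.1686, 0.2001]
tcp_rot: [-0.087, -3.14, 0.0]
wrist_force: [0.0, 0.9, 0.3]
grip_width: 0.181
grip_force: 0.0
```

Emit:
apply_moves([
  [[0,0,0,0,0,0,0],[0,0,0,0,0,0,0],[0,0,0,0,0,0,0],[0,0,0,0,0,0,0],[0,0,0,0,0,0,0]],
])

```text
clock: 1.6
ee_pos: [0.4833, 0.1715, 0.2009]
tcp_rot: [0.083, 3.14, 0.0]
wrist_force: [-1.1, -0.3, -0.5]
grip_width: 0.008
grip_force: 0.0
```

Run:
```python
from h import *
a=vision.grab_frame("scene")[190:320,250:440,::-1]
cv2.imwrite("pics/c.png",cv2.resize(a,None,fx=4.2,fy=4.2,interpolation=cv2.INTER_CUBIC))
s=readout.sense();print(s["ee_pos"],tool(np.array([.485,.168,.09])-s["ee_pos"]))
```

```text
[0.48343637 0.17133108 0.20091412] [ -1.71154243  -3.2607395  110.91403087]
```

View pics/c.png

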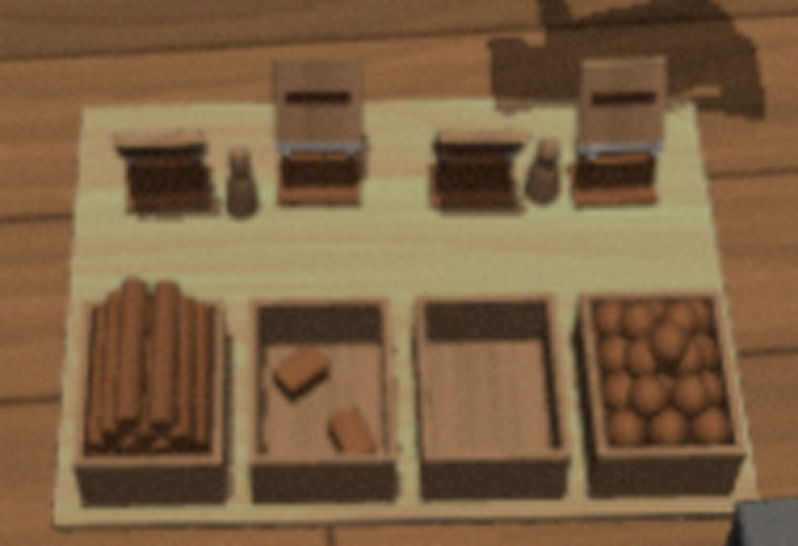

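The tags are unchanged, and the hand is outside the crop, towards the robot. Next I'll lower it in front of the balls tag.

Emit:
apply_moves([
  [[0,0,-1,22,0,0,0],[0,0,-2,45,0,0,0],[0,0,-3,70,0,0,0],[0,0,-3,95,0,0,0],[0,0,-3,110,0,0,0]],
])

```text
clock: 2.15
ee_pos: [0.4827, 0.1678, 0.0891]
tcp_rot: [-0.085, -3.138, 0.001]
wrist_force: [-0.5, 0.3, 0.9]
grip_width: 0.007
grip_force: 0.0
```

Emit:
apply_moves([
  [[0,-4,0,0,0,0,0],[0,-8,0,0,0,0,0],[0,-12,0,0,0,0,0],[0,-16,0,0,0,0,0],[0,-20,0,0,0,0,0]],
])

```text
clock: 2.65
ee_pos: [0.5046, 0.1664, 0.0915]
tcp_rot: [0.086, 3.139, 0.001]
wrist_force: [0.1, -0.7, -0.1]
grip_width: 0.004
grip_force: 0.0
```

Emit:
apply_moves([
  [[0,-4,0,0,0,0,0],[0,-8,0,0,0,0,0],[0,-12,0,0,0,0,0],[0,-16,0,0,0,0,0],[0,-20,0,0,0,0,0]],
])

```text
clock: 3.15
ee_pos: [0.524, 0.1653, 0.0907]
tcp_rot: [-0.086, -3.14, -0.0]
wrist_force: [0.3, 0.4, -0.8]
grip_width: 0.006
grip_force: 0.1
```

Run:
```python
from h import *
a=vision.grab_frame("scene")[170:300,250:440,::-1]
cv2.imwrite("pics/d.png",cv2.resize(a,None,fx=4.2,fy=4.2,interpolation=cv2.INTER_CUBIC))
s=readout.sense();print(s["ee_pos"],s["wrist_force"])
```

```text
[0.52471321 0.16524202 0.09075363] [ 0.85097954 -0.16431364 -0.22656294]
```

View pics/d.png

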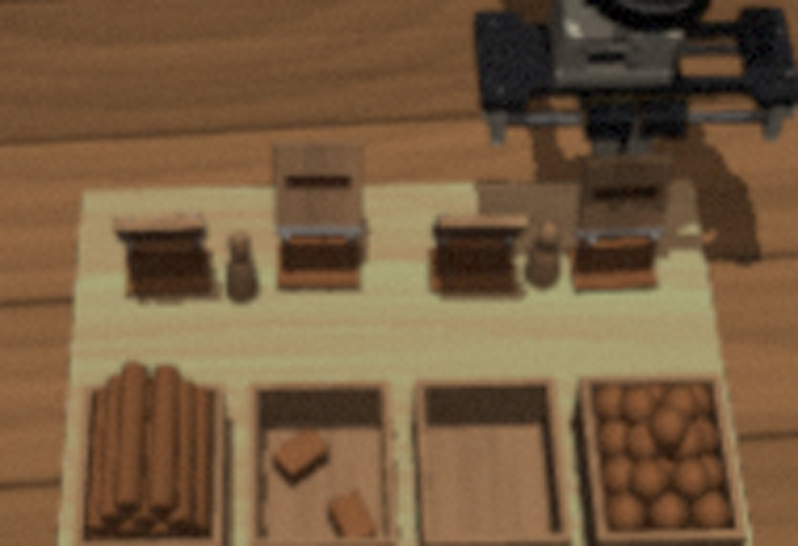

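The finger is right behind the balls tag, near crop (620,150). The figures have not moved, so I'll keep pushing.

Emit:
apply_moves([
  [[0,-4,0,0,0,0,0],[0,-8,0,0,0,0,0],[0,-12,0,0,0,0,0],[0,-15,0,0,0,0,0],[0,-18,0,0,0,0,0]],
])

```text
clock: 3.7
ee_pos: [0.542, 0.1643, 0.0907]
tcp_rot: [-0.086, -3.14, -0.0]
wrist_force: [-0.7, 0.4, -0.3]
grip_width: 0.006
grip_force: 0.0
```

Emit:
apply_moves([
  [[0,-3,0,0,0,0,0],[0,-6,0,0,0,0,0],[0,-9,0,0,0,0,0],[0,-11,0,0,0,0,0],[0,-13,0,0,0,0,0]],
])

```text
clock: 4.2
ee_pos: [0.5548, 0.1636, 0.0907]
tcp_rot: [-0.086, -3.14, -0.0]
wrist_force: [-0.3, -0.2, -0.7]
grip_width: 0.003
grip_force: 0.0
```

Run:
```python
from h import *
a=vision.grab_frame("scene")[170:300,250:440,::-1]
cv2.imwrite("pics/e.png",cv2.resize(a,None,fx=4.2,fy=4.2,interpolation=cv2.INTER_CUBIC))
```

```text
(no output)
```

View pics/e.png

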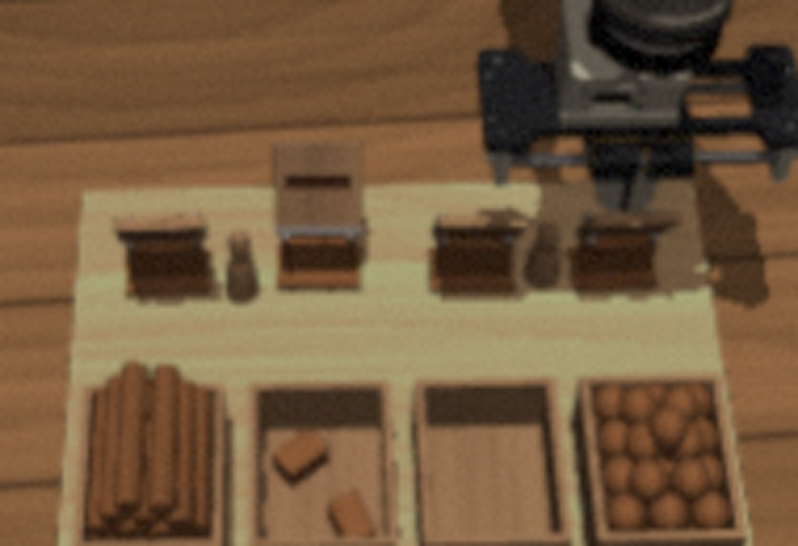

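The balls tag now leans to its bin (crop 625,215). I'll back off, lift, and go over to the bin side of the empty-bin tag.

Emit:
apply_moves([
  [[0,12,0,0,0,0,0],[0,25,0,0,0,0,0],[0,25,0,-30,0,0,0],[0,25,0,-60,0,0,0],[0,25,0,-90,0,0,0]],
])

```text
clock: 4.75
ee_pos: [0.5294, 0.165, 0.1818]
tcp_rot: [-0.086, -3.14, -0.0]
wrist_force: [0.8, 0.4, -0.0]
grip_width: 0.005
grip_force: 0.0
```

Emit:
apply_moves([
  [[0,-20,-20,0,0,0,0],[0,-45,-45,0,0,0,0],[0,-70,-70,0,0,0,0],[0,-92,-92,0,0,0,0],[0,-92,-92,0,0,0,0]],
])

```text
clock: 5.25
ee_pos: [0.6185, 0.0649, 0.1802]
tcp_rot: [0.091, 3.139, -0.001]
wrist_force: [0.2, 0.7, 0.0]
grip_width: 0.007
grip_force: 0.0
```

Emit:
apply_moves([
  [[0,0,3,20,0,0,0],[0,0,3,42,0,0,0],[0,0,3,65,0,0,0],[0,0,3,85,0,0,0],[0,0,3,90,0,0,0]],
])

```text
clock: 5.75
ee_pos: [0.6148, 0.0717, 0.0884]
tcp_rot: [-0.085, -3.136, -0.0]
wrist_force: [0.3, -0.2, -0.6]
grip_width: 0.003
grip_force: 0.0
```

Emit:
apply_moves([
  [[0,5,0,0,0,0,0],[0,10,0,0,0,0,0],[0,15,0,0,0,0,0],[0,20,0,0,0,0,0],[0,25,0,0,0,0,0]],
])

```text
clock: 6.25
ee_pos: [0.5915, 0.0725, 0.0914]
tcp_rot: [0.086, 3.139, 0.0]
wrist_force: [-0.3, 0.3, -0.3]
grip_width: -0.0
grip_force: 0.0
```

Emit:
apply_moves([
  [[0,5,0,0,0,0,0],[0,10,0,0,0,0,0],[0,15,0,0,0,0,0],[0,20,0,0,0,0,0],[0,24,0,0,0,0,0]],
])

```text
clock: 6.75
ee_pos: [0.5673, 0.0738, 0.0907]
tcp_rot: [-0.086, -3.14, -0.0]
wrist_force: [-0.0, 0.1, -0.4]
grip_width: 0.007
grip_force: 0.0
```

Emit:
apply_moves([
  [[0,4,0,0,0,0,0],[0,8,0,0,0,0,0],[0,12,0,0,0,0,0],[0,16,0,0,0,0,0],[0,20,0,0,0,0,0]],
])

```text
clock: 7.25
ee_pos: [0.5474, 0.0749, 0.0907]
tcp_rot: [-0.086, -3.14, -0.0]
wrist_force: [-0.8, 0.7, 0.1]
grip_width: 0.007
grip_force: 0.0
```

Run:
```python
from h import *
a=vision.grab_frame("scene")[170:300,250:440,::-1]
cv2.imwrite("pics/f.png",cv2.resize(a,None,fx=4.2,fy=4.2,interpolation=cv2.INTER_CUBIC))
```

```text
(no output)
```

View pics/f.png

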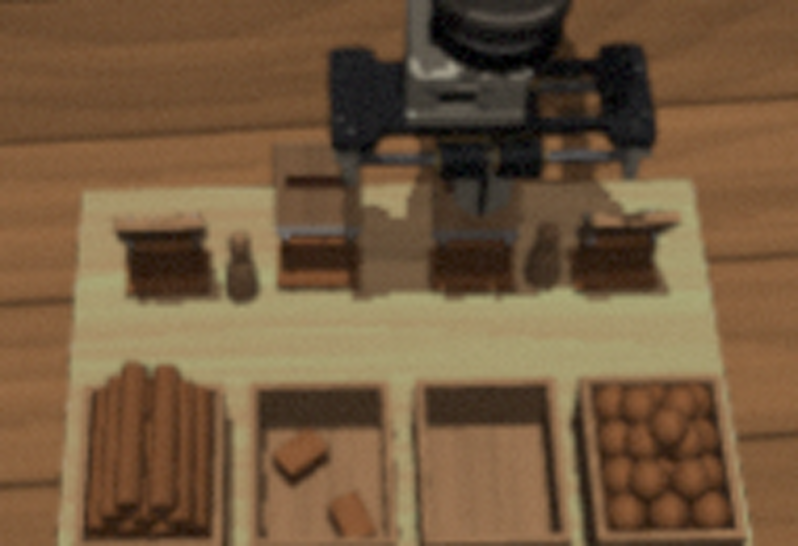

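The empty-bin tag appears to have gone over behind the fingers (crop 470,200). I'll back off, lift and check.

Emit:
apply_moves([
  [[0,-12,0,0,0,0,0],[0,-28,0,0,0,0,0],[0,-28,0,-30,0,0,0],[0,-28,0,-65,0,0,0],[0,-28,0,-110,0,0,0]],
])

```text
clock: 7.8
ee_pos: [0.5748, 0.0733, 0.2003]
tcp_rot: [-0.086, -3.137, 0.0]
wrist_force: [0.2, -0.4, -1.0]
grip_width: 0.006
grip_force: 0.0
```

Emit:
apply_moves([
  [[0,40,0,-10,0,0,0],[0,80,0,-20,0,0,0],[0,120,0,-20,0,0,0],[0,150,0,-20,0,0,0],[0,150,0,-20,0,0,0]],
])

```text
clock: 8.3
ee_pos: [0.4226, 0.0819, 0.221]
tcp_rot: [-0.085, -3.139, -0.0]
wrist_force: [-0.3, 0.5, -0.8]
grip_width: 0.004
grip_force: 0.0
```

Run:
```python
from h import *
a=vision.grab_frame("scene")[170:320,245:445,::-1]
cv2.imwrite("pics/g.png",cv2.resize(a,None,fx=3.9,fy=3.9,interpolation=cv2.INTER_CUBIC))
```

```text
(no output)
```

View pics/g.png

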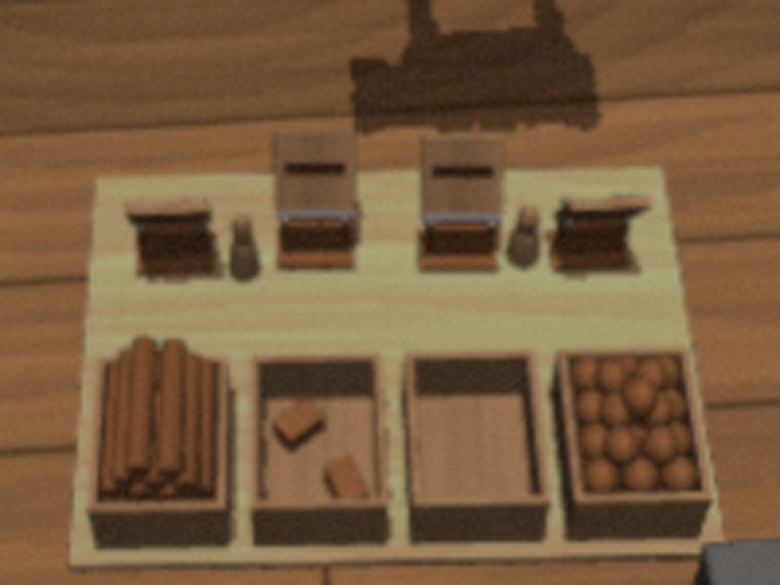

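The dowels and balls tags (crop 170,210 and 600,210) lean towards their bins. The blocks and empty tags (315,170 and 462,170) show their bars. The figures still stand where they were, so I'll hand in.

```bash
python3 -c "
from rig import job
print(job.sign_off())"
```

```text
the job is handed in; nothing more can be done
None
```

I flipped the balls and empty-bin tags, so the two full bins (dowels and balls) now show the disc and the blocks and empty bins show the bar; the figures did not move, and the job is handed in.

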